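Tip the ball pot out into the tray

ROBOT

A 6-joint arm with a two-finger parallel gripper is mounted at the origin on the work surface. World frame = base frame: x ahead of the robot, y to its left, z up, the work surface at z = 0. Lengths are in m, angles in rad, forces in N, time in s.
With the tool pointing down it reaches from about 0.3 to 0.775 m from the base axis. Payload 14.6 kg.
Tool frame: the origin (TCP) lies at the very end of the fingers, on their centre line; the grasp point (between the pads) lies 19 mm behind it; y points along the fingers, x is the direction in which the jaws open and shut, and the axes are right-handed (so a half turn about y gives the same grasp; the last joint's range is limited). The gripper opens to 94 mm and grips with 3 to 60 N. Pads are 16 mm wide; open, the fingers measure 119 mm over their backs; the gripper's body (75 mm by 177 mm) begins 78 mm behind the grasp point.
Start: joints at [-1.413, 0.3, 1.521, -0, 1.321, -0.067], TCP at [0.123, -0.536, 0.205] pointing down, gripper open.
Joint ranges: [-3.03, 3.03], [-0.79, 2.21], [0.23, 2.52], [-1.04, 4.18], [0, 3.07], [-2.55, 2.55]. Speed limits (rad/s): [2.22, 2.22, 2.57, 3.14, 3.14, 3.14].

INTERFACE

Orientations are given as [roll, pitch, yaw] about the fixed x, y, z axes, in that order (R = Rz(yaw) Ry(pitch) Rx(roll)).
In Python, from station import * gives the robot as it stands.
- The arm moves only by the tool send_rows, never from a script. Its argument "series" is text: rows parted by semicolons, each of 7 numbers parted by spaces: the turn, a rotation vector about the tool's x, y, z in units of 5 degrees (1.0 is 5 degrees), then the shift along the tool's x, y, z in cm, then the opening, from -1 (shut) to 1 (fully open). A call has exactly 10 rows; each row is the pose to reach, as a shift and turn from the pose commanded when the call began, along the tool's axes at that moment; what a row does not reach only later rows make up. A row lasts 1/12 s, in which the tool goes at most 41.7 mm and 7.16 degrees, less where a joint would pass 70% of its speed; a pose out of reach is approached as far as the arm can. A call with a gripper value outside its range is refused whole. The fingers move at their own pace and stop on an object; "newtons" is the grip in N (left out, the last holds). Time passes only in rows, so rows that repeat a pose let the fingers close, or fill a call up. It gives the time, the measured TCP pose, the force and the opening at its end, in the units of the state.
- get_obs(): the state, without advancing time (a new reading comes with each control period).
- camera(name): name is "side" or "top"; returns the picture (400x640x3 uint8, red, green, blue); there is no depth.
- camera_info(name): a dict with "K" (3x3 intrinsics, pixels), "k1" (the pictures are not rectified: a ray, as slopes to the right and down, at radius r is drawn at 1 + k1 r^2 times it, then the intrinsics apply), "R" (3x3) and "t" (3): a world point X has camera coordinates R X + t. Camera axes: x right, y down, z forward; pixel columns grow to the right and rows downward; lengths in m; the calibration is good to about 2 mm. A picture is of the moment at which its call begins. camera_info takes no time and is no camera call.
- hand_in(): hands the job in, once; it reports no verdict.
The state is a dict: "time_s": time; "qpos": joint angles; "joint_vel": joint speeds; "tau": joint torques, N m; "ee_pos": TCP position; "eef_rot": TCP orientation; "force": force on the tool from outside, world axes, zero at the start; "moment": the same for the moment, N m; "grip_width": finger opening in m.
Only numpy, scipy, OpenCV 4.12 (cv2) and the standard library are available. Lean on these libraries where they do the work, as an engineer would, in place of code of your own. Each camera call takes 0.05 s, during which the arm holds its last target. There are 200 camera calls.

TASK

Empty the aluminium pot into the dark wooden tray by pressing the red lever handle down, so that all four wooden balls end up in the tray. Tip it all the way until you feel the hidden stop and lean on it there with about 15 N for half a second (never more than 30 N), then let the handle come back up under control, not flying back, until the pot stands upright, and let go. Leave the tray, the glue bottle, the roller and the brush where they are.

Things in the scene. Friction and masses are not known exactly. Their poses are not given: they have to be found in the camera images.
- pivot (a point): point on the tipping cradle's fixed pivot axis, in the pot's middle, 190 mm above the bench. Its y axis is the pivot axis, its x points level in the pouring direction (roughly away from the robot). Two green uprights stand at y = +85 and -85 mm (34 mm along x, 12 mm thick, 210 mm tall) on a plate 12 mm thick, x = -110 to +10 mm
- housing: the fixed round grey housing of the hidden stop, on the pivot axis: radius 54 mm, 36 mm long along the axis; origin at its middle, at y = -109 mm from point pivot; axes as the pivot's
- pot_rim (a point): centre of the mouth of the round flared aluminium pot, outer radius 58 mm; the pot is 110 mm deep, its mouth 70 mm above the pivot and its foot (radius 42 mm) 40 mm below. Turns with the cradle
- handle (a point): on the axis of the red lever handle, a round bar, 18 mm diameter, parallel to the pivot axis, free for 45 mm to either side of here; its pot-side end joins the lever arm. 120 mm from the pivot axis, 195 mm along pivot -y. At rest the arm rises 55 degrees above level towards pivot +x; pressing down swings it on its arc through level and below. Axes turn with the cradle, as the pivot's at rest
- cradle (a joint): tipping angle of pot and lever, rad: 0 upright at rest, grows as the handle goes down. A light spring (under 3 N at the handle) returns it, fast if let go. Balls roll out beyond about 1.5. The far end is a rubber stop hidden in the grey housing, set anew each time between 1.65 and 2.1 rad: feel for it. It yields about 1 mm per 3 N at the handle, along the arc
- tray_in (a point): the centre of the inner floor of the open dark wooden tray, which stands loose on the bench under the pouring side (outside 240 x 180 x 60 mm tall, walls and floor 6 mm thick, long side along its x; 0.9 kg)
- ball0_center (a point): centre of a pale wooden ball of 32 mm diameter, 14 g, in the pot at the start
- ball1_center (a point): centre of a second such ball
- ball2_center (a point): centre of a third such ball
- ball3_center (a point): centre of a fourth such ball
- glue: yellow glue bottle with black cap standing on the bench, 64 mm diameter, 150 mm tall, 0.4 kg; origin at the centre of its underside. To be left alone
- roller: veneer roller lying on the bench: wooden drum 40 mm diameter, 60 mm long, red handle reaching 135 mm to its -x; origin on the bench under the drum. To be left alone
- brush: brush lying on the bench along its x, about 200 mm long and 25 mm tall. To be left alone

How it is judged:
On the way, in this order (a step that is already met when the one before it is completed fails the run):
1. the cradle is tipped over and pressed against the stop hidden in the housing (more than 12 N on the stop itself, about 6 to 9 N at the handle), for 0.3 s (contact force between cradle and housing above 12 N), for 0.3 s.
2. the cradle is back upright (under 0.1 rad) (value of joint cradle below 0.1 rad), for 0.2 s.
At the end, for the whole second after the job is handed in: all four balls lie in the tray (within its inner walls, not above its rim); the cradle stands upright within 0.1 rad; the tray is within 30 mm of where it was (value of joint cradle below 0.1 rad and distance of tray_in from where it was at the start of the episode below 0.03 m and x of ball0_center in the frame of tray_in between -0.114 and 0.114 m and y of ball0_center in the frame of tray_in between -0.084 and 0.084 m and z of ball0_center in the frame of tray_in between 0 and 0.05 m and x of ball1_center in the frame of tray_in between -0.114 and 0.114 m and y of ball1_center in the frame of tray_in between -0.084 and 0.084 m and z of ball1_center in the frame of tray_in between 0 and 0.05 m and x of ball2_center in the frame of tray_in between -0.114 and 0.114 m and y of ball2_center in the frame of tray_in between -0.084 and 0.084 m and z of ball2_center in the frame of tray_in between 0 and 0.05 m and x of ball3_center in the frame of tray_in between -0.114 and 0.114 m and y of ball3_center in the frame of tray_in between -0.084 and 0.084 m and z of ball3_center in the frame of tray_in between 0 and 0.05 m); the robot touches nothing.
It fails at once if the cradle is forced against its stop with more than 100 N on the stop itself (over 30 N at the handle) (contact force between cradle and housing above 100 N).
It fails at once if the cradle flies back (faster than 3 rad/s) (velocity of joint cradle below -3 rad/s).
It fails at once if the glue bottle, the roller or the brush is moved more than 30 mm (distance of any of glue, roller, brush from where it was at the start of the episode above 0.03 m).
It fails at once if the tray is moved more than 40 mm (distance of tray_in from where it was at the start of the episode above 0.04 m).
It also fails if it takes over 67 s, if anything falls off the work surface, if the arm or the gripper's body presses on something with over 40 N, if the wrist force passes 120 N, or if a joint passes its speed limit or range.

## Working session

There is one attempt and no reset: what is moved stays moved. The work goes in short steps, Python scripts to look and compute and a tool call to move; the robot and the scene stay as the last step left them, time stands still between calls to the robot, and variables do not carry over. Pictures are saved under pics/ and viewed, on a budget of 10 in all, crops included, one or two more only if the job needs it, and the job is handed in when it is done.

Besides the shell and the picture viewer there is one more tool, called after ">>>" in YAML: its name, and indented under it one key for each argument. send_rows: Moves the arm, as the interface text tells. Its arguments: {"type":"object","properties":{"series":{"type":"string"},"newtons":{"type":"number"}},"required":["series"]}

```bash
mkdir -p pics; ls; python3 - <<'E'
from station import *
import cv2,numpy as np
for n in("side","top"):
    im=camera(n); cv2.imwrite(f"pics/{n}0.png",im[...,::-1]); i=camera_info(n); print(n,i, -np.array(i["R"]).T@np.array(i["t"]))
o=get_obs();print(o)
E
```

```text
pics
side {'K': array([[395.96089855,   0.        , 317.25568109],
       [  0.        , 395.96089855, 195.69929437],
       [  0.        ,   0.        ,   1.        ]]), 'k1': -0.05155909280089061, 'R': array([[ 0.92531026, -0.37919457, -0.00352135],
       [-0.21566088, -0.51857203, -0.82738953],
       [ 0.31191554,  0.76635144, -0.56161746]]), 't': array([-0.55617995,  0.3031715 ,  0.8797783 ])} [ 0.30560472 -0.72790352  0.74298127]
top {'K': array([[462.64813253,   0.        , 314.418199  ],
       [  0.        , 462.64813253, 197.83149006],
       [  0.        ,   0.        ,   1.        ]]), 'k1': -0.0368404228366246, 'R': array([[ 0.0189347 , -0.99951315, -0.02479805],
       [-0.98674578, -0.01468332, -0.16160803],
       [ 0.16116524,  0.02752937, -0.98654341]]), 't': array([0.0422106 , 0.65186189, 1.19352966])} [0.45006724 0.01890442 1.28386168]
{'time_s': 0.1, 'qpos': array([-1.41262114e+00,  3.00408189e-01,  1.52150534e+00, -4.23914943e-05,
        1.32072159e+00, -6.66023396e-02]), 'joint_vel': array([-0.00205325, -0.00077864, -0.00222142, -0.00039862, -0.0003782 ,
       -0.00080413]), 'tau': array([ 1.80300194e-03, -5.32644260e+01, -3.53283119e+01,  7.09948875e-02,
        2.34957493e-02, -6.09107133e-05]), 'ee_pos': array([ 0.12253685, -0.53593304,  0.20495288]), 'eef_rot': array([-1.57076792e+00,  1.04289106e-03, -1.34600828e+00]), 'force': array([ 0.85843359,  1.26578192, -0.31108837]), 'moment': array([0.00911623, 0.00313363, 0.03181918]), 'grip_width': 0.09413686623068371}
```

View pics/side0.png

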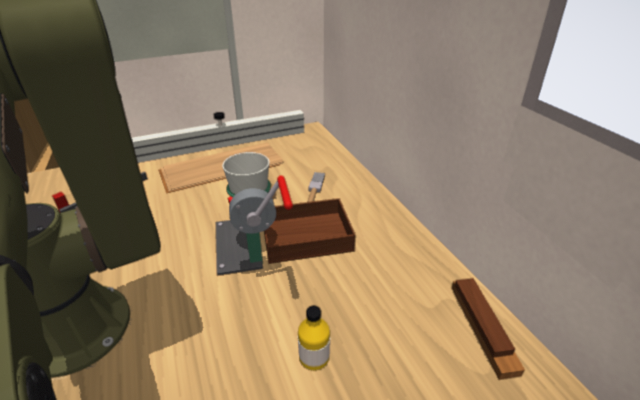

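View pics/top0.png

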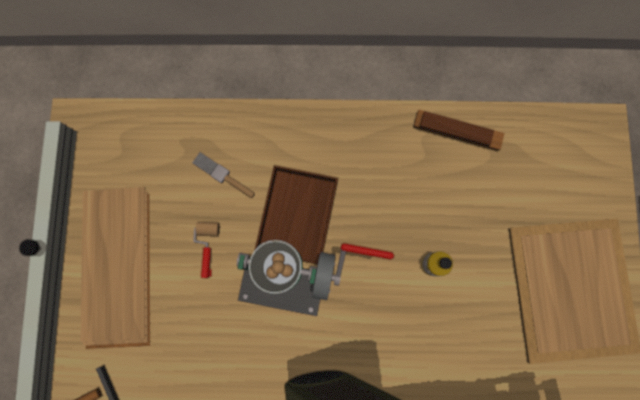

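The side view shows the pot at (247,170), the housing at (252,212) and the red handle at about (285,192). The tray is at (310,230). In the top view the pot rim is at (275,266), the handle runs (342,246)–(393,256), and the glue is at (440,264). Next I'll measure these.

```bash
cat > h.py <<'E'
from station import *
import cv2,numpy as np
from scipy.spatial.transform import Rotation as Ro
def ray(n,p):
    i=camera_info(n);K,k=i["K"],i["k1"];d=np.array([(p[0]-K[0,2])/K[0,0],(p[1]-K[1,2])/K[1,1]]);u=d.copy()
    for _ in range(20):u=d/(1+k*(u@u))
    R,t=np.array(i["R"]),np.array(i["t"]);return -R.T@t,R.T@np.array([u[0],u[1],1])
def plane(n,p,z):
    o,d=ray(n,p);return o+d*(z-o[2])/d[2]
def cross(p,q):
    o,d=ray("top",p);a,b=ray("side",q);d/=np.linalg.norm(d);b/=np.linalg.norm(b)
    s=np.linalg.lstsq(np.c_[d,-b],a-o,rcond=None)[0];P,Q=o+d*s[0],a+b*s[1];return (P+Q)/2,np.linalg.norm(P-Q)
def red(im,box):
    h=cv2.cvtColor(im,cv2.COLOR_RGB2HSV);m=(((h[...,0]<6)|(h[...,0]>174))&(h[...,1]>190)&(h[...,2]>90)).astype(np.uint8)
    x0,y0,x1,y1=box;z=np.zeros_like(m);z[y0:y1,x0:x1]=m[y0:y1,x0:x1]
    c=np.argwhere(z)[:,::-1].astype(float);mu=c.mean(0);w=np.linalg.eigh(np.cov((c-mu).T))[1][:,1];s=(c-mu)@w
    e=[mu+w*s.min(),mu+w*s.max()];return len(c),mu,e
E
python3 - <<'E'
from h import *
np.set_printoptions(precision=4,suppress=True)
T=cv2.imread("pics/top0.png")[...,::-1].copy();S=cv2.imread("pics/side0.png")[...,::-1].copy()
a=red(T,(335,235,400,265));b=red(S,(270,170,296,212));print(a,b)
ta=sorted(a[2],key=lambda p:p[0]);sb=sorted(b[2],key=lambda p:p[1]) 
e=[plane("top",p,.288) for p in ta];print("ends plane",e)
print("cross c",cross(a[1],b[1])); print([cross(ta[i],sb[i]) for i in(0,1)])
d=e[0]-e[1];yaw=np.arctan2(d[1],d[0])-np.pi/2;print("yaw",yaw)
# pot rim ellipse via grey mask
print("rim",plane("top",(275,266.5),.26),cross((275,266.5),(247,168)))
for nm,p in dict(t1=(275,166),t2=(337,178),g=(440,264)).items():print(nm,plane("top",p,.06 if nm!='g' else .12))
crop=cv2.resize(np.hstack([T[150:330,220:420],S[130:310,200:400]]),None,fx=2,fy=2,interpolation=2);cv2.imwrite("pics/c.png",crop[...,::-1])
E
```

```text
(325, array([366.6462, 250.9908]), [array([392.2332, 255.7452]), array([341.1391, 246.2512])]) (235, array([284.4638, 192.5915]), [array([279.7222, 175.7961]), array([288.9015, 208.3101])])
ends plane [array([ 0.5085, -0.0126,  0.288 ]), array([ 0.4901, -0.1217,  0.288 ])]
cross c (array([ 0.5001, -0.0675,  0.2861]), np.float64(0.0013735922744399698))
[(array([ 0.5083, -0.0124,  0.2942]), np.float64(0.00045587581303994)), (array([ 0.4909, -0.1223,  0.285 ]), np.float64(0.0014841882894298037))]
yaw -0.16690796787519124
rim [0.4632 0.1312 0.26  ] (array([0.4648, 0.1325, 0.2458]), np.float64(0.002950050020932394))
t1 [0.7361 0.1619 0.06  ]
t2 [ 0.7051 -0.0068  0.06  ]
g [ 0.4784 -0.2637  0.12  ]
```

View pics/c.png

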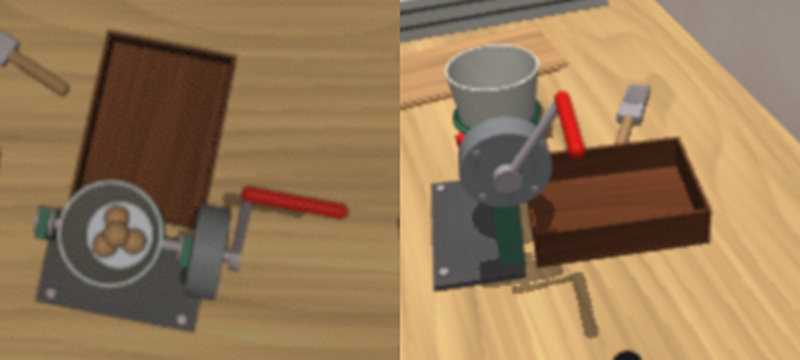

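```bash
cat >> h.py <<'E'
np.set_printoptions(precision=3,suppress=True)
yaw=-.167;px=np.array([np.cos(yaw),np.sin(yaw),0]);py=np.array([-np.sin(yaw),np.cos(yaw),0])
H=np.array([.4995,-.067,.288])-.012*py;C=H-.0688*px-[0,0,.0983]
def rel(P,Rt,P0=None,R0=None):
    o=get_obs();P0=o["ee_pos"] if P0 is None else P0;R0=Ro.from_euler("xyz",o["eef_rot"]) if R0 is None else R0
    return np.degrees((R0.inv()*Rt).as_rotvec())/5,R0.inv().apply(P-P0)*100
D=Ro.from_euler("xyz",[-np.pi/2,0,yaw])
E
python3 - <<'E'
from h import *
print(rel(H+[0,0,.08],D),H,C)
E
```

```text
(array([ -0.007, -13.51 ,  -0.01 ]), array([-36.219, -16.266,  46.743])) [ 0.498 -0.079  0.288] [ 0.43  -0.067  0.19 ]
```

>>> send_rows:
  series: "0 -0.3 0 -0.8 -3 1 1; 0 -1 0 -2 -6 2.6 1; 0 -1.8 0 -4 -9 5.2 1; 0 -2.6 0 -6 -12 7.8 1; 0 -3.4 0 -8 -14 10.4 1; 0 -4.2 0 -10 -15.5 13 1; 0 -5 0 -12 -16.3 15.6 1; 0 -5.8 0 -14 -16.3 18.2 1; 0 -6.4 0 -16 -16.3 20.8 1; 0 -7 0 -18 -16.3 23.4 1"
  newtons: 40

```text
time_s: 0.93
ee_pos: [0.3112, -0.3071, 0.3684]
eef_rot: [-1.571, 0.0, -0.733]
force: [0.6, -0.4, -0.3]
grip_width: 0.094
```

```bash
python3 - <<'E'
from h import *
print(rel(H+[0,0,.08],D),get_obs()["ee_pos"])
E
```

```text
(array([-0.   , -6.481, -0.   ]), array([-1.417,  0.041, 29.426])) [ 0.311 -0.307  0.368]
```

>>> send_rows:
  series: "0 -0.8 0 -0.2 0 3.3 1; 0 -1.6 0 -0.4 0 6.6 1; 0 -2.4 0 -0.5 0 9.9 1; 0 -3.2 0 -0.7 0 13.2 1; 0 -4 0 -0.9 0 16.5 1; 0 -4.8 0 -1 0 19.8 1; 0 -5.4 0 -1.2 0 23.1 1; 0 -6 0 -1.3 0 26.4 1; 0 -6.5 0 -1.4 0 28.5 1; 0 -6.5 0 -1.4 0 29.4 1"

```text
time_s: 1.77
ee_pos: [0.4985, -0.079, 0.3677]
eef_rot: [-1.57, 0.001, -0.163]
force: [-0.7, -0.1, 0.4]
grip_width: 0.0938
```

```bash
python3 - <<'E'
from h import *
print(rel(H-[0,0,.019],D),get_obs()["ee_pos"],get_obs()["qpos"])
im=camera("top");s=camera("side")
cv2.imwrite("pics/d.png",cv2.resize(np.hstack([im[150:350,220:440],s[80:280,180:400]]),None,fx=1.8,fy=1.8)[...,::-1])
E
```

```text
(array([-0.004,  0.042, -0.015]), array([-0.083,  9.873, -0.007])) [ 0.498 -0.079  0.368] [-0.23   0.128  1.359  0.     1.655 -0.066]
```

View pics/d.png

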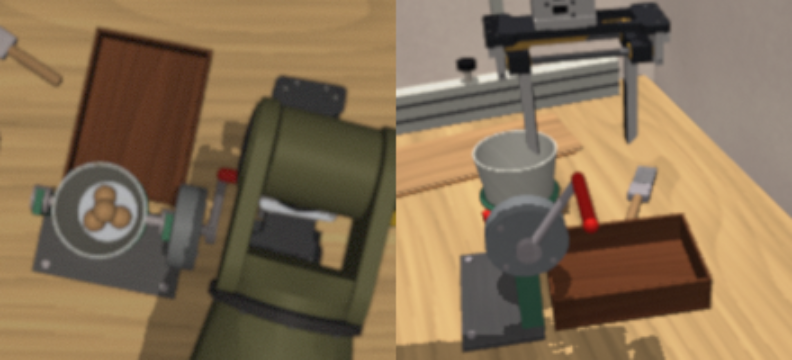

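>>> send_rows:
  series: "0 0 0 -0.1 1.5 0 1; 0 0 0 -0.1 3 0 1; 0 0 0 -0.1 4.5 0 1; 0 0 0 -0.1 6 0 1; 0 0 0 -0.1 7 0 1; 0 0 0 -0.1 8 0 1; 0 0 0 -0.1 9 0 1; 0 0 0 -0.1 9.6 0 1; 0 0 0 -0.1 9.9 0 0.2; 0 0 0 -0.1 9.9 0 -0.2"

```text
time_s: 2.7
ee_pos: [0.4963, -0.0809, 0.2691]
eef_rot: [-1.571, 0.001, -0.168]
force: [-0.1, 0.7, -0.7]
grip_width: 0.0842
```

>>> send_rows:
  series: "0 0 0 0 0 0 -0.4; 0 0 0 0 0 0 -0.5; 0 0 0 0 0 0 -0.6; 0 0 0 0 0 0 -0.7; 0 0 0 0 0 0 -0.8; 0 0 0 0 0 0 -1; 0 0 0 0 0 0 -1; 0 0 0 0 0 0 -1; 0 0 0 0 0 0 -1; 0 0 0 0 0 0 -1"
  newtons: 30

```text
time_s: 3.53
ee_pos: [0.4968, -0.0811, 0.2697]
eef_rot: [-1.571, -0.002, -0.168]
force: [12.4, -2.8, 4.4]
grip_width: 0.0175
```

```bash
python3 - <<'E'
import numpy as np
a=np.radians(55)
for t in np.arange(0,2.151,.05): print("%.2f %.2f %.2f"%(t,12*(np.cos(a-t)-np.cos(a)),12*(np.sin(a)-np.sin(a-t))))
E
```

```text
0.00 0.00 0.00
0.05 0.48 0.36
0.10 0.95 0.74
0.15 1.39 1.14
0.20 1.82 1.56
0.25 2.22 2.01
0.30 2.60 2.47
0.35 2.95 2.96
0.40 3.28 3.46
0.45 3.59 3.97
0.50 3.87 4.50
0.55 4.12 5.05
0.60 4.35 5.60
0.65 4.55 6.17
0.70 4.71 6.75
0.75 4.85 7.33
0.80 4.96 7.92
0.85 5.04 8.51
0.90 5.10 9.11
0.95 5.12 9.71
1.00 5.11 10.31
1.05 5.07 10.91
1.10 5.00 11.51
1.15 4.90 12.10
1.20 4.77 12.68
1.25 4.62 13.26
1.30 4.43 13.83
1.35 4.22 14.39
1.40 3.97 14.94
1.45 3.70 15.48
1.50 3.41 16.00
1.55 3.09 16.51
1.60 2.74 17.00
1.65 2.37 17.47
1.70 1.98 17.92
1.75 1.56 18.35
1.80 1.13 18.77
1.85 0.67 19.16
1.90 0.19 19.52
1.95 -0.30 19.86
2.00 -0.81 20.18
2.05 -1.33 20.47
2.10 -1.87 20.73
2.15 -2.42 20.97
```

>>> send_rows:
  series: "0 0 0 0.48 0.36 0 -1; 0 0 0 0.95 0.74 0 -1; 0 0 0 1.39 1.14 0 -1; 0 0 0 1.82 1.56 0 -1; 0 0 0 2.22 2.01 0 -1; 0 0 0 2.6 2.47 0 -1; 0 0 0 2.95 2.96 0 -1; 0 0 0 3.28 3.46 0 -1; 0 0 0 3.59 3.97 0 -1; 0 0 0 3.87 4.5 0 -1"

```text
time_s: 4.37
ee_pos: [0.5346, -0.0874, 0.2237]
eef_rot: [-1.571, 0.001, -0.168]
force: [-4.6, -0.5, 2.6]
grip_width: 0.0172
```

>>> send_rows:
  series: "0 0 0 0.25 0.55 0 -1; 0 0 0 0.48 1.1 0 -1; 0 0 0 0.68 1.67 0 -1; 0 0 0 0.84 2.25 0 -1; 0 0 0 0.98 2.83 0 -1; 0 0 0 1.09 3.42 0 -1; 0 0 0 1.17 4.01 0 -1; 0 0 0 1.23 4.61 0 -1; 0 0 0 1.25 5.21 0 -1; 0 0 0 1.24 5.81 0 -1"

```text
time_s: 5.2
ee_pos: [0.5481, -0.0898, 0.1665]
eef_rot: [-1.571, -0.004, -0.168]
force: [9.1, -4.3, 4.3]
grip_width: 0.0171
```

>>> send_rows:
  series: "0 0 0 0.02 0.6 0 -1; 0 0 0 -0.03 1.2 0 -1; 0 0 0 -0.11 1.79 0 -1; 0 0 0 -0.24 2.37 0 -1; 0 0 0 -0.39 2.95 0 -1; 0 0 0 -0.58 3.52 0 -1; 0 0 0 -0.79 4.08 0 -1; 0 0 0 -1.04 4.63 0 -1; 0 0 0 -1.31 5.17 0 -1; 0 0 0 -1.6 5.69 0 -1"

```text
time_s: 6.03
ee_pos: [0.5367, -0.0884, 0.1104]
eef_rot: [-1.572, -0.016, -0.169]
force: [49.5, -14.1, -18.2]
grip_width: 0.0175
```

```bash
cat >> h.py <<'E'
def st():
    o=get_obs();Q=o["ee_pos"]+[0,0,.019];v=Q-C;x,z=v@px,v[2];an=np.arctan2(z,x);t=np.array([np.sin(an),-np.cos(an)]);r=np.array([np.cos(an),np.sin(an)])
    f=np.array([o["force"]@px,o["force"][2]]);print("t",o["time_s"],"theta",np.radians(55)-an,"R",np.hypot(x,z),"press",-f@t,"radial",f@r,"Fy",o["force"]@py,"My",o["moment"]@py,"pos",o["ee_pos"])
E
python3 -c "
from h import *
st()"
```

```text
t 6.0333 theta 1.4652759667319408 R 0.12459852698096803 press 8.859592814381406 radial 53.60752087472312 Fy -5.648194236129955 My -8.293443814340277 pos [ 0.537 -0.088  0.11 ]
```

```bash
python3 - <<'E'
from h import *
im=camera("top");s=camera("side");print(get_obs()["qpos"],get_obs()["moment"]);st()
cv2.imwrite("pics/e.png",cv2.resize(np.hstack([im[130:350,220:440],s[100:320,180:400]]),None,fx=1.8,fy=1.8)[...,::-1])
E
```

```text
[-0.231  0.375  1.656 -0.     1.095 -0.062] [-2.246 -7.773 -0.056]
t 6.1333 theta 1.471057468823969 R 0.12468481828761037 press 6.503637213868146 radial 51.610367919437415 Fy -5.404148381203334 My -8.037799504738274 pos [ 0.536 -0.088  0.11 ]
```

View pics/e.png

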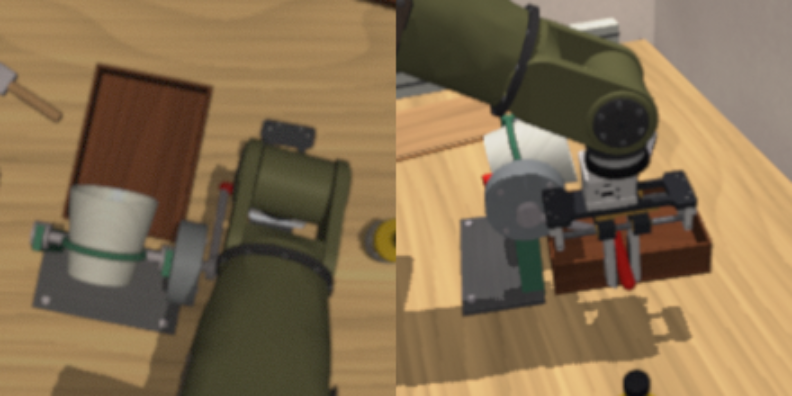

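The gripper body's −x end (crop pixel ~(552,205)) sits right at the lever hub (530,215). That would explain the outward force. I'll tilt the tool about the bar, following the lever, so the body swings clear.

```bash
cat >> h.py <<'E'
def pose(th,tilt):
    a=np.radians(55)-th;R=D*Ro.from_euler("z",tilt,degrees=True)
    return C+.12*(np.cos(a)*px+[0,0,np.sin(a)])+R.apply([0,.019,0]),R
def plan(a,b,n=10,off=0):
    P0,R0=pose(*a)
    for i in range(1,n+1):
        s=np.array(a)+(np.array(b)-a)*i/n;P,R=pose(*s);w,d=rel(P,R,P0,R0);print("%.2f"%s[0],np.r_[w,d].round(2)+0.)
E
python3 -c "
from h import *
plan((1.5,0),(1.4,25))"
```

```text
1.49 [ 0.    0.    0.5  -0.02 -0.11  0.  ]
1.48 [ 0.    0.    1.   -0.04 -0.21  0.  ]
1.47 [ 0.    0.    1.5  -0.07 -0.33  0.  ]
1.46 [ 0.    0.    2.   -0.09 -0.45  0.  ]
1.45 [ 0.    0.    2.5  -0.12 -0.57  0.  ]
1.44 [ 0.    0.    3.   -0.14 -0.69  0.  ]
1.43 [ 0.    0.    3.5  -0.16 -0.82  0.  ]
1.42 [ 0.    0.    4.   -0.19 -0.96  0.  ]
1.41 [ 0.    0.    4.5  -0.21 -1.09  0.  ]
1.40 [ 0.    0.    5.   -0.24 -1.24  0.  ]
```

>>> send_rows:
  series: "0 0 0.5 -0.02 -0.11 0 -1; 0 0 1 -0.04 -0.21 0 -1; 0 0 1.5 -0.07 -0.33 0 -1; 0 0 2 -0.09 -0.45 0 -1; 0 0 2.5 -0.12 -0.57 0 -1; 0 0 3 -0.14 -0.69 0 -1; 0 0 3.5 -0.16 -0.82 0 -1; 0 0 4 -0.19 -0.96 0 -1; 0 0 4.5 -0.21 -1.09 0 -1; 0 0 5 -0.24 -1.24 0 -1"

```text
time_s: 6.97
ee_pos: [0.5286, -0.0863, 0.121]
eef_rot: [-1.571, 0.439, -0.168]
force: [-0.9, -1.4, -1.6]
grip_width: 0.0173
```

```bash
cat >> h.py <<'E'
def st():
    o=get_obs();R=Ro.from_euler("xyz",o["eef_rot"]);Q=o["ee_pos"]-R.apply([0,.019,0]);v=Q-C;x,z=v@px,v[2];an=np.arctan2(z,x);t=np.array([np.sin(an),-np.cos(an)]);r=np.array([np.cos(an),np.sin(an)])
    f=np.array([o["force"]@px,o["force"][2]]);print("t %.2f theta %.3f R %.4f press %.1f radial %.1f Fy %.1f My %.2f"%(o["time_s"],np.radians(55)-an,np.hypot(x,z),-f@t,f@r,o["force"]@py,o["moment"]@py),"tilt",np.degrees((D.inv()*R).as_rotvec()),o["grip_width"],"q",o["qpos"])
E
python3 -c "
from h import *
st()
plan((1.4,25),(1.6,45))"
```

```text
t 6.97 theta 1.402 R 0.1203 press -1.7 radial 0.1 Fy -1.5 My -0.47 tilt [ 0.015  0.054 25.133] 0.01727186362564253 q [-0.219  0.622  1.319 -0.022  1.639 -0.048]
1.42 [ 0.    0.    0.4  -0.07  0.24  0.  ]
1.44 [ 0.    0.    0.8  -0.14  0.48  0.  ]
1.46 [ 0.    0.    1.2  -0.22  0.71  0.  ]
1.48 [ 0.    0.    1.6  -0.31  0.94  0.  ]
1.50 [ 0.    0.    2.   -0.39  1.17  0.  ]
1.52 [ 0.    0.    2.4  -0.49  1.39  0.  ]
1.54 [ 0.    0.    2.8  -0.58  1.62  0.  ]
1.56 [ 0.    0.    3.2  -0.68  1.84  0.  ]
1.58 [ 0.    0.    3.6  -0.79  2.05  0.  ]
1.60 [ 0.    0.    4.   -0.9   2.27  0.  ]
```

Forces are down to about zero with R at 0.1203, so the arc estimate was good and the cause was body contact. I'll carry on with more tilt.

>>> send_rows:
  series: "0 0 0.4 -0.07 0.24 0 -1; 0 0 0.8 -0.14 0.48 0 -1; 0 0 1.2 -0.22 0.71 0 -1; 0 0 1.6 -0.31 0.94 0 -1; 0 0 2 -0.39 1.17 0 -1; 0 0 2.4 -0.49 1.39 0 -1; 0 0 2.8 -0.58 1.62 0 -1; 0 0 3.2 -0.68 1.84 0 -1; 0 0 3.6 -0.79 2.05 0 -1; 0 0 4 -0.9 2.27 0 -1"

```text
time_s: 7.8
ee_pos: [0.51, -0.083, 0.1048]
eef_rot: [-1.57, 0.791, -0.167]
force: [-13.0, 2.6, 6.9]
grip_width: 0.0171
```

```bash
python3 -c "
from h import *
st()
plan((1.6,45),(1.7,50))"
```

```text
t 7.80 theta 1.603 R 0.1192 press -2.5 radial -14.8 Fy 0.4 My 1.61 tilt [ 0.043  0.038 45.315] 0.0170600573531904 q [-0.215  0.828  1.145 -0.036  1.958 -0.047]
1.61 [0.   0.   0.1  0.   0.12 0.  ]
1.62 [0.   0.   0.2  0.   0.24 0.  ]
1.63 [0.   0.   0.3  0.   0.36 0.  ]
1.64 [ 0.    0.    0.4  -0.01  0.48  0.  ]
1.65 [ 0.    0.    0.5  -0.01  0.59  0.  ]
1.66 [ 0.    0.    0.6  -0.02  0.71  0.  ]
1.67 [ 0.    0.    0.7  -0.02  0.83  0.  ]
1.68 [ 0.    0.    0.8  -0.03  0.95  0.  ]
1.69 [ 0.    0.    0.9  -0.04  1.07  0.  ]
1.70 [ 0.    0.    1.   -0.05  1.19  0.  ]
```

```bash
python3 -c "
from h import *
for a in np.arange(1.6,2.12,.06): plan((a,45),(a+.06,45),n=2)"
```

```text
1.63 [0.   0.   0.   0.05 0.36 0.  ]
1.66 [0.   0.   0.   0.08 0.72 0.  ]
1.69 [0.   0.   0.   0.03 0.36 0.  ]
1.72 [0.   0.   0.   0.04 0.72 0.  ]
1.75 [0.   0.   0.   0.   0.36 0.  ]
1.78 [0.   0.   0.   0.   0.72 0.  ]
1.81 [ 0.    0.    0.   -0.02  0.36  0.  ]
1.84 [ 0.    0.    0.   -0.05  0.72  0.  ]
1.87 [ 0.    0.    0.   -0.04  0.36  0.  ]
1.90 [ 0.    0.    0.   -0.09  0.71  0.  ]
1.93 [ 0.    0.    0.   -0.06  0.35  0.  ]
1.96 [ 0.    0.    0.   -0.13  0.71  0.  ]
1.99 [ 0.    0.    0.   -0.08  0.35  0.  ]
2.02 [ 0.    0.    0.   -0.17  0.7   0.  ]
2.05 [ 0.    0.    0.   -0.1   0.34  0.  ]
2.08 [ 0.    0.    0.   -0.22  0.69  0.  ]
2.11 [ 0.    0.    0.   -0.12  0.34  0.  ]
2.14 [ 0.    0.    0.   -0.26  0.67  0.  ]
```

>>> send_rows:
  series: "0 0 0 -0.1 0.07 0 -1; 0 0 0 -0.1 0.14 0 -1; 0 0 0 -0.1 0.22 0 -1; 0 0 0 -0.1 0.29 0 -1; 0 0 0 -0.1 0.36 0 -1; 0 0 0 -0.11 0.43 0 -1; 0 0 0 -0.11 0.5 0 -1; 0 0 0 -0.12 0.58 0 -1; 0 0 0 -0.13 0.65 0 -1; 0 0 0 -0.14 0.72 0 -1"

```text
time_s: 8.63
ee_pos: [0.5062, -0.0827, 0.1005]
eef_rot: [-1.571, 0.781, -0.168]
force: [14.1, -4.8, -6.4]
grip_width: 0.0173
```

```bash
python3 -c "
from h import *
st()"
```

```text
t 8.63 theta 1.652 R 0.1187 press 4.5 radial 15.4 Fy -2.4 My -2.60 tilt [ 0.012  0.054 44.737] 0.01731265616901391 q [-0.216  0.819  1.169 -0.036  1.935 -0.047]
```

>>> send_rows:
  series: "0 0 0 0.05 0.07 0 -1; 0 0 0 0.1 0.14 0 -1; 0 0 0 0.13 0.22 0 -1; 0 0 0 0.14 0.29 0 -1; 0 0 0 0.15 0.36 0 -1; 0 0 0 0.15 0.43 0 -1; 0 0 0 0.15 0.5 0 -1; 0 0 0 0.16 0.58 0 -1; 0 0 0 0.16 0.65 0 -1; 0 0 0 0.16 0.72 0 -1"

```text
time_s: 9.47
ee_pos: [0.5019, -0.0819, 0.0945]
eef_rot: [-1.571, 0.782, -0.168]
force: [8.6, -3.4, -2.7]
grip_width: 0.0171
```

```bash
python3 -c "
from h import *
st()"
```

```text
t 9.47 theta 1.713 R 0.1194 press 4.3 radial 8.4 Fy -1.9 My -1.54 tilt [ 0.016  0.051 44.826] 0.017070868380653217 q [-0.216  0.817  1.187 -0.036  1.919 -0.046]
```

>>> send_rows:
  series: "0 0 0 0.05 0.07 0 -1; 0 0 0 0.05 0.14 0 -1; 0 0 0 0.05 0.22 0 -1; 0 0 0 0.05 0.29 0 -1; 0 0 0 0.05 0.36 0 -1; 0 0 0 0.05 0.43 0 -1; 0 0 0 0.05 0.5 0 -1; 0 0 0 0.05 0.58 0 -1; 0 0 0 0.05 0.65 0 -1; 0 0 0 0.05 0.72 0 -1"

```text
time_s: 10.3
ee_pos: [0.4973, -0.0811, 0.089]
eef_rot: [-1.571, 0.782, -0.168]
force: [9.0, -2.6, -3.4]
grip_width: 0.017
```

```bash
python3 -c "
from h import *
st()"
```

```text
t 10.30 theta 1.774 R 0.1199 press 4.4 radial 8.8 Fy -1.0 My -1.49 tilt [ 0.017  0.05  44.826] 0.01702112929944708 q [-0.216  0.814  1.206 -0.036  1.903 -0.046]
```

>>> send_rows:
  series: "0 0 0 0.02 0.07 0 -1; 0 0 0 0.03 0.14 0 -1; 0 0 0 0.03 0.22 0 -1; 0 0 0 0.03 0.29 0 -1; 0 0 0 0.03 0.36 0 -1; 0 0 0 0.02 0.43 0 -1; 0 0 0 0.02 0.5 0 -1; 0 0 0 0.01 0.58 0 -1; 0 0 0 0.01 0.65 0 -1; 0 0 0 0 0.72 0 -1"

```text
time_s: 11.13
ee_pos: [0.4926, -0.0803, 0.0843]
eef_rot: [-1.571, 0.781, -0.168]
force: [11.1, -4.3, -1.2]
grip_width: 0.0172
```

```bash
python3 -c "
from h import *
st()"
```

```text
t 11.13 theta 1.830 R 0.1203 press 8.1 radial 8.4 Fy -2.4 My -1.65 tilt [ 0.014  0.054 44.763] 0.017214462413816183 q [-0.216  0.81   1.227 -0.036  1.886 -0.046]
```

>>> send_rows:
  series: "0 0 0 0 0.04 0 -1; 0 0 0 0 0.08 0 -1; 0 0 0 0 0.12 0 -1; 0 0 0 -0.01 0.16 0 -1; 0 0 0 -0.01 0.2 0 -1; 0 0 0 -0.02 0.24 0 -1; 0 0 0 -0.02 0.27 0 -1; 0 0 0 -0.02 0.3 0 -1; 0 0 0 -0.03 0.3 0 -1; 0 0 0 -0.03 0.3 0 -1"

```text
time_s: 11.97
ee_pos: [0.4909, -0.0801, 0.0827]
eef_rot: [-1.571, 0.779, -0.168]
force: [15.5, -5.0, 2.1]
grip_width: 0.0173
```

```bash
python3 -c "
from h import *
st()"
```

```text
t 11.97 theta 1.849 R 0.1203 press 13.8 radial 8.5 Fy -2.3 My -1.91 tilt [ 0.004  0.059 44.654] 0.017341073321880333 q [-0.217  0.807  1.235 -0.036  1.879 -0.045]
```

>>> send_rows:
  series: "0 0 0 0 0.06 0 -1; 0 0 0 0 0.12 0 -1; 0 0 0 -0.01 0.18 0 -1; 0 0 0 -0.01 0.25 0 -1; 0 0 0 -0.02 0.25 0 -1; 0 0 0 -0.02 0.25 0 -1; 0 0 0 -0.02 0.25 0 -1; 0 0 0 -0.02 0.25 0 -1; 0 0 0 -0.02 0.25 0 -1; 0 0 0 -0.02 0.25 0 -1"

```text
time_s: 12.8
ee_pos: [0.4894, -0.08, 0.0815]
eef_rot: [-1.571, 0.778, -0.168]
force: [18.6, -5.4, 4.7]
grip_width: 0.017
```

```bash
python3 -c "
from h import *
st()
im=camera('top');s=camera('side')
cv2.imwrite('pics/f.png',cv2.resize(np.hstack([im[130:350,220:440],s[100:320,180:400]]),None,fx=1.8,fy=1.8)[...,::-1])"
```

```text
t 12.80 theta 1.865 R 0.1204 press 18.0 radial 8.2 Fy -2.2 My -1.84 tilt [-0.001  0.064 44.573] 0.01697631620138513 q [-0.217  0.805  1.241 -0.036  1.873 -0.045]
```

View pics/f.png

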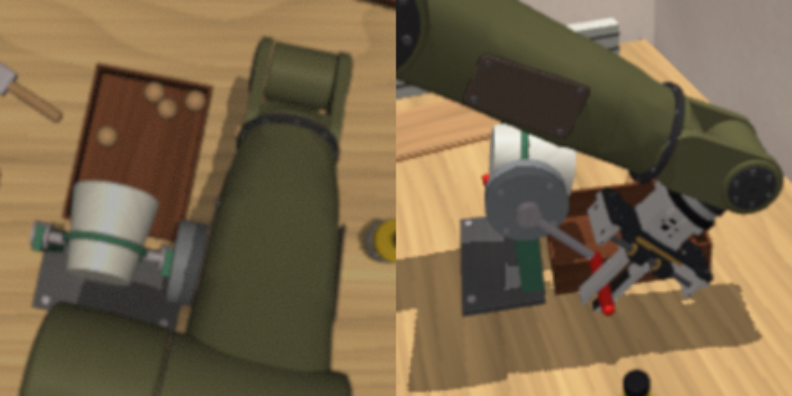

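All four balls are in the tray (crop pixels ~(155,90), (168,107), (196,100), (107,135)) and the handle is held on the stop. Next comes the controlled return.

```bash
python3 -c "
from h import *
w=[(1.886,45),(1.5,35),(1.1,15),(.7,0),(.35,0),(0.02,0)]
for a,b in zip(w,w[1:]): plan(a,b);print()"
```

```text
1.85 [ 0.    0.   -0.2   0.09 -0.46  0.  ]
1.81 [ 0.    0.   -0.4   0.16 -0.92  0.  ]
1.77 [ 0.    0.   -0.6   0.21 -1.39  0.  ]
1.73 [ 0.    0.   -0.8   0.25 -1.85  0.  ]
1.69 [ 0.    0.   -1.    0.27 -2.32  0.  ]
1.65 [ 0.    0.   -1.2   0.27 -2.78  0.  ]
1.62 [ 0.    0.   -1.4   0.25 -3.25  0.  ]
1.58 [ 0.    0.   -1.6   0.21 -3.71  0.  ]
1.54 [ 0.    0.   -1.8   0.16 -4.17  0.  ]
1.50 [ 0.    0.   -2.    0.09 -4.63  0.  ]

1.46 [ 0.    0.   -0.4   0.02 -0.48  0.  ]
1.42 [ 0.    0.   -0.8   0.03 -0.96  0.  ]
1.38 [ 0.    0.   -1.2   0.01 -1.44  0.  ]
1.34 [ 0.    0.   -1.6  -0.02 -1.91  0.  ]
1.30 [ 0.    0.   -2.   -0.08 -2.39  0.  ]
1.26 [ 0.    0.   -2.4  -0.15 -2.86  0.  ]
1.22 [ 0.    0.   -2.8  -0.24 -3.33  0.  ]
1.18 [ 0.    0.   -3.2  -0.35 -3.8   0.  ]
1.14 [ 0.    0.   -3.6  -0.48 -4.26  0.  ]
1.10 [ 0.    0.   -4.   -0.63 -4.71  0.  ]

1.06 [ 0.    0.   -0.3  -0.02 -0.48  0.  ]
1.02 [ 0.    0.   -0.6  -0.06 -0.95  0.  ]
0.98 [ 0.    0.   -0.9  -0.11 -1.42  0.  ]
0.94 [ 0.    0.   -1.2  -0.19 -1.89  0.  ]
0.90 [ 0.    0.   -1.5  -0.28 -2.35  0.  ]
0.86 [ 0.    0.   -1.8 
[... 353 characters left out ...]
1.59  0.  ]
0.52 [ 0.    0.    0.   -0.71 -1.97  0.  ]
0.49 [ 0.    0.    0.   -0.9  -2.35  0.  ]
0.45 [ 0.    0.    0.   -1.09 -2.72  0.  ]
0.42 [ 0.    0.    0.   -1.3  -3.08  0.  ]
0.38 [ 0.    0.    0.   -1.53 -3.44  0.  ]
0.35 [ 0.    0.    0.   -1.76 -3.79  0.  ]

0.32 [ 0.    0.    0.   -0.23 -0.32  0.  ]
0.28 [ 0.    0.    0.   -0.47 -0.63  0.  ]
0.25 [ 0.    0.    0.   -0.73 -0.94  0.  ]
0.22 [ 0.    0.    0.   -0.99 -1.23  0.  ]
0.18 [ 0.    0.    0.   -1.26 -1.52  0.  ]
0.15 [ 0.    0.    0.   -1.54 -1.8   0.  ]
0.12 [ 0.    0.    0.   -1.84 -2.07  0.  ]
0.09 [ 0.    0.    0.   -2.13 -2.33  0.  ]
0.05 [ 0.    0.    0.   -2.44 -2.58  0.  ]
0.02 [ 0.    0.    0.   -2.76 -2.82  0.  ]
```

>>> send_rows:
  series: "0 0 -0.2 0.09 -0.46 0 -1; 0 0 -0.4 0.16 -0.92 0 -1; 0 0 -0.6 0.21 -1.39 0 -1; 0 0 -0.8 0.25 -1.85 0 -1; 0 0 -1 0.27 -2.32 0 -1; 0 0 -1.2 0.27 -2.78 0 -1; 0 0 -1.4 0.25 -3.25 0 -1; 0 0 -1.6 0.21 -3.71 0 -1; 0 0 -1.8 0.16 -4.17 0 -1; 0 0 -2 0.09 -4.63 0 -1"

```text
time_s: 13.73
ee_pos: [0.5201, -0.0848, 0.1134]
eef_rot: [-1.571, 0.611, -0.168]
force: [-6.1, 1.7, 1.6]
grip_width: 0.017
```

```bash
python3 -c "
from h import *
st()"
```

```text
t 13.73 theta 1.493 R 0.1195 press -1.8 radial -6.3 Fy 0.7 My 0.60 tilt [ 0.028  0.042 34.993] 0.017006128342039493 q [-0.217  0.723  1.228 -0.029  1.801 -0.047]
```

>>> send_rows:
  series: "0 0 -0.4 0.02 -0.48 0 -1; 0 0 -0.8 0.03 -0.96 0 -1; 0 0 -1.2 0.01 -1.44 0 -1; 0 0 -1.6 -0.02 -1.91 0 -1; 0 0 -2 -0.08 -2.39 0 -1; 0 0 -2.4 -0.15 -2.86 0 -1; 0 0 -2.8 -0.24 -3.33 0 -1; 0 0 -3.2 -0.35 -3.8 0 -1; 0 0 -3.6 -0.48 -4.26 0 -1; 0 0 -4 -0.63 -4.71 0 -1"

```text
time_s: 14.57
ee_pos: [0.5409, -0.0882, 0.1552]
eef_rot: [-1.571, 0.263, -0.168]
force: [-8.3, 2.8, -1.8]
grip_width: 0.017
```

```bash
python3 -c "
from h import *
st()"
```

```text
t 14.57 theta 1.096 R 0.1192 press -2.9 radial -8.3 Fy 1.3 My 0.90 tilt [ 0.022  0.043 15.042] 0.017001909737011708 q [-0.222  0.502  1.382 -0.014  1.52  -0.052]
```

>>> send_rows:
  series: "0 0 -0.3 -0.04 -0.48 0 -1; 0 0 -0.6 -0.1 -0.95 0 -1; 0 0 -0.9 -0.16 -1.42 0 -1; 0 0 -1.2 -0.24 -1.89 0 -1; 0 0 -1.5 -0.33 -2.35 0 -1; 0 0 -1.8 -0.44 -2.81 0 -1; 0 0 -2.1 -0.57 -3.27 0 -1; 0 0 -2.4 -0.72 -3.71 0 -1; 0 0 -2.7 -0.88 -4.16 0 -1; 0 0 -3 -1.07 -4.59 0 -1"

```text
time_s: 15.4
ee_pos: [0.5413, -0.0882, 0.2012]
eef_rot: [-1.57, 0.004, -0.168]
force: [-13.7, 3.6, -7.8]
grip_width: 0.0174
```

>>> send_rows:
  series: "0 0 0 -0.12 -0.4 0 -1; 0 0 0 -0.24 -0.8 0 -1; 0 0 0 -0.39 -1.2 0 -1; 0 0 0 -0.54 -1.59 0 -1; 0 0 0 -0.71 -1.97 0 -1; 0 0 0 -0.9 -2.35 0 -1; 0 0 0 -1.09 -2.72 0 -1; 0 0 0 -1.3 -3.08 0 -1; 0 0 0 -1.53 -3.44 0 -1; 0 0 0 -1.76 -3.79 0 -1"

```text
time_s: 16.23
ee_pos: [0.5212, -0.0845, 0.2358]
eef_rot: [-1.569, 0.016, -0.168]
force: [-26.6, 5.7, -23.0]
grip_width: 0.0172
```

```bash
python3 -c "
from h import *
st()"
```

```text
t 16.23 theta 0.351 R 0.1139 press -3.3 radial -35.4 Fy 1.2 My 4.14 tilt [0.079 0.034 0.922] 0.0171639849196004 q [-0.23   0.238  1.528  0.     1.392 -0.063]
```

>>> send_rows:
  series: "0 0 0 -0.15 0.1 0 -1; 0 0 0 -0.3 0.2 0 -1; 0 0 0 -0.49 0.3 0 -1; 0 0 0 -0.65 0.15 0 -1; 0 0 0 -0.8 -0.03 0 -1; 0 0 0 -0.97 -0.2 0 -1; 0 0 0 -1.13 -0.4 0 -1; 0 0 0 -1.13 -0.4 0 -1; 0 0 0 -1.13 -0.4 0 -1; 0 0 0 -1.13 -0.4 0 -1"

```text
time_s: 17.07
ee_pos: [0.514, -0.0837, 0.2436]
eef_rot: [-1.57, 0.002, -0.168]
force: [-7.0, 2.8, -7.7]
grip_width: 0.017
```

```bash
python3 -c "
from h import *
st();o=get_obs();print(o['force'],(o['ee_pos']-C)@px,o['ee_pos'][2])"
```

```text
t 17.07 theta 0.256 R 0.1127 press -1.1 radial -10.6 Fy 1.6 My 0.83 tilt [0.023 0.044 0.125] 0.016972909418012685 q [-0.232  0.208  1.546  0.     1.389 -0.064]
[-6.971  2.778 -7.662] 0.08591413358027411 0.243638349011519
```

>>> send_rows:
  series: "0 0 0 -0.2 -0.1 0 -1; 0 0 0 -0.4 -0.25 0 -1; 0 0 0 -0.6 -0.4 0 -1; 0 0 0 -0.8 -0.57 0 -1; 0 0 0 -1 -0.74 0 -1; 0 0 0 -1.2 -0.9 0 -1; 0 0 0 -1.4 -1.06 0 -1; 0 0 0 -1.6 -1.2 0 -1; 0 0 0 -1.6 -1.2 0 -1; 0 0 0 -1.6 -1.2 0 -1"

```text
time_s: 17.9
ee_pos: [0.4995, -0.0815, 0.2569]
eef_rot: [-1.571, -0.002, -0.168]
force: [5.3, 0.7, 6.3]
grip_width: 0.017
```

```bash
python3 -c "
from h import *
st();o=get_obs();x=(o['ee_pos']-C)@px;print(o['force'],x,o['ee_pos'][2],'bar theta',np.radians(55)-np.arccos(x/.12))"
```

```text
t 17.90 theta 0.080 R 0.1118 press 0.1 radial 8.1 Fy 1.6 My -1.20 tilt [-0.01   0.056 -0.136] 0.017042959238080805 q [-0.234  0.164  1.569 -0.     1.407 -0.066]
[5.278 0.685 6.292] 0.07124882805640222 0.2568838167123576 bar theta 0.024833910052871278
```

>>> send_rows:
  series: "0 0 0 -0.05 -0.08 0 -1; 0 0 0 -0.1 -0.16 0 -1; 0 0 0 -0.15 -0.25 0 -1; 0 0 0 -0.15 -0.25 0 -1; 0 0 0 -0.15 -0.25 0 -1; 0 0 0 -0.15 -0.25 0 -0.6; 0 0 0 -0.15 -0.25 0 -0.4; 0 0 0 -0.15 -0.25 0 0; 0 0 0 -0.15 -0.25 0 0.5; 0 0 0 -0.15 -0.25 0 1"

```text
time_s: 18.73
ee_pos: [0.4974, -0.0811, 0.2583]
eef_rot: [-1.571, 0.001, -0.168]
force: [1.4, 0.0, -0.2]
grip_width: 0.0417
```

>>> send_rows:
  series: "0 0 0 0 0 0 1; 0 0 0 0 0 0 1; 0 0 0 0 0 0 1; 0 0 0 0 0 0 1; 0 0 0 0 -1 0 1; 0 0 0 0 -3 0 1; 0 0 0 0 -5 0 1; 0 0 0 0 -7 0 1; 0 0 0 0 -9 0 1; 0 0 0 0 -11 0 1"

```text
time_s: 19.57
ee_pos: [0.4974, -0.081, 0.3704]
eef_rot: [-1.571, -0.001, -0.168]
force: [-0.6, -0.4, -0.3]
grip_width: 0.094
```

```bash
python3 -c "
from h import *
st()
im=camera('top');s=camera('side')
b=red(s,(270,160,300,215));print(b,plane('top',(275,266.5),.26))
cv2.imwrite('pics/g.png',cv2.resize(np.hstack([im[130:350,180:400],s[100:320,180:400]]),None,fx=1.8,fy=1.8)[...,::-1])"
```

```text
t 19.57 theta -0.278 R 0.2113 press 0.4 radial -0.4 Fy -0.5 My -0.07 tilt [-0.002  0.049 -0.04 ] 0.09400878466784471 q [-0.234  0.125  1.357  0.     1.659 -0.066]
(217, array([284.452, 193.032]), [array([279.646, 176.1  ]), array([288.796, 208.342])]) [0.463 0.131 0.26 ]
```

View pics/g.png

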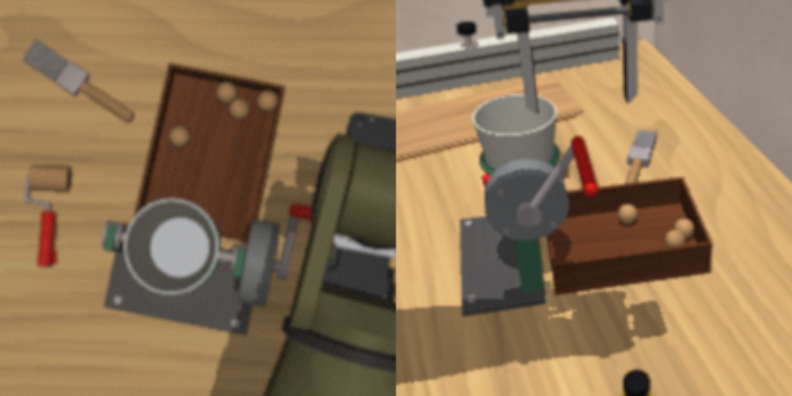

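The handle is back at its starting pixel: (284.45, 193.0) now against (284.46, 192.6) at the start. The pot is upright and empty, all four balls lie in the tray, and the gripper is clear. I'll hand in.

```bash
python3 -c "
from station import *
print(hand_in())"
```

```text
the job is handed in; nothing more can be done
None
```

I emptied the pot and handed the job in at about 20 s. No verdict was reported, and one contact force on the way may count against the run.

- **Pour:** I gripped the handle and swung it along its arc. The stop was felt at about 1.83 rad. I leaned on it to 18 N measured at the handle. About 4 N of that was spring and friction, so roughly 14 N went into the stop, for about half a second.
- **Return:** I brought the handle back at about 0.5 rad/s, released it at rest and lifted clear.
- **Last checks:** All four balls are in the tray and the pot is upright and empty. The handle is within 0.5 px of its starting pixel in the side view. The measured force on the tool is about zero, and the gripper touches nothing. The tray, brush and roller look unmoved in the last picture. The glue bottle was only partly in view there, but the arm never worked near it.
- **Possible failure:** At about 1.47 rad I read a force of about 53 N at the wrist. I took it to be the gripper body pressing on the lever hub, because tilting the tool brought it to near zero. If so, it may have exceeded the 40 N limit on body contact; I could not tell how much acted on the body itself.
- **Slip:** The bar slid about 10 mm along the finger pads while I leaned on the stop. I corrected for this on the way back, where the wrist force peaked at about 35 N.

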